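Complete the knob set and lift the tote level out of its carton

ROBOT

A 6-joint arm with a two-finger parallel gripper is mounted at the origin on the work surface. World frame = base frame: x ahead of the robot, y to its left, z up, the work surface at z = 0. Lengths are in m, angles in degrees, forces in N, time in s.
With the tool pointing down it reaches from about 0.375 to 0.925 m from the base axis. Payload 5.7 kg.
Tool frame: the origin (TCP) lies at the very end of the fingers, on their centre line; the grasp point (between the pads) lies 19 mm behind it; z points along the fingers, y is the direction in which the jaws open and shut (so a half turn about z gives the same grasp; the last joint's range is limited). The gripper opens to 88 mm and grips with 3 to 60 N. Pads are 20 mm wide; open, the fingers measure 115 mm over their backs; the gripper's body (75 mm by 178 mm) begins 61 mm behind the grasp point.
Start: joints at [-74.49, 20.558, 86.54, -0, 72.909, -6.595], TCP at [0.226, -0.556, 0.223] pointing down, gripper open.
Joint ranges: [-170.27, 170.27], [-57.76, 135], [12.27, 136.19], [-55.21, 235.2], [11.17, 155.16], [-170.74, 170.74]. Speed limits (degrees/s): [136.94, 136.94, 180, 180, 180, 180].

INTERFACE

Orientations are given as [roll, pitch, yaw] about the fixed x, y, z axes, in that order (R = Rz(yaw) Ry(pitch) Rx(roll)).
In Python, from rig import env gives the robot as it stands. The module is installed in compiled form; this text tells all that it offers.
- The arm moves only by the shell command python3 -m crank 'ROWS'. ROWS is JSON, a list that holds one entry, the list of rows, each a list of 7 numbers: the turn, a rotation vector about the tool's x, y, z in degrees, then the shift along the tool's x, y, z in m, then the finger opening in m, from 0 to 0.0878. A call has 1 to 10 rows; each row is the pose to reach, as a shift and turn from the pose commanded when the call began, along the tool's axes at that moment; what a row does not reach only later rows make up. A row lasts 1/8 s, in which the tool goes at most 62.5 mm and 10.7 degrees, less where a joint would pass 70% of its speed; a pose out of reach is approached as far as the arm can. A call with a gripper value outside its range is refused whole. The fingers move at their own pace and stop on an object; the grip force is fixed at half the most. Time passes only in rows, so rows that repeat a pose let the fingers close. It gives the time, the measured TCP pose, the force and the opening at its end, in the units of the state.
- env.get_state(): the state, without advancing time (a new reading comes with each control period).
- env.read_camera(name): name is "scene" or "top" or "wrist"; returns a dict with "frame" (400x640x3 uint8, blue, green, red), "fx", "fy", "cx", "cy" (pixels), "k1" (the pictures are not rectified: a ray, as slopes to the right and down, at radius r is drawn at 1 + k1 r^2 times it, then the intrinsics apply), "xyz" and "rotation" of the camera in the world; the wrist camera has in their place "hand_eye" (4x4, takes a point from camera to tool coordinates, whose origin is the TCP and whose axes are the flange's). Camera axes: x right, y down, z forward; pixel columns grow to the right and rows downward; lengths in m; the calibration is good to about 2 mm. A picture is of the moment at which its call begins: read the wrist's pose just before it. There is no depth.
- env.finish_job(): hands the job in, once; it reports no verdict.
The state is a dict: "t": time; "joint_positions": joint angles; "dq": joint speeds; "joint_torque": joint torques, N m; "tool_pos": TCP position; "tcp_rot": TCP orientation; "wrist_force": force on the tool from outside, world axes, zero at the start; "ft_torque": the same for the moment, N m; "opening": finger opening in m.
Only numpy, scipy, OpenCV 4.12 (cv2) and the standard library are available. Lean on these libraries where they do the work, as an engineer would, in place of code of your own. Each camera call takes 0.05 s, during which the arm holds its last target. There are 200 camera calls.

TASK

One drawer knob of the set of four has been left on the desk: set it into the empty compartment of the wooden tote while the tote stands in the shallow carton, without dropping it from a height. Then take the tote by its bar handle, lift it straight up until its underside is about 10 cm above the carton's rim, and keep it there level and steady for two seconds with all four knobs still in their compartments. Finish while still holding it up like that, and leave the tape roll, the packet and the screwdriver where they are.

Things in the scene. Friction and masses are not known exactly. Their poses are not given: they have to be found in the camera images.
- tote: Open plywood tote, 200 (its x) x 140 mm (its y), loose, about 0.35 kg empty, standing in the carton turned any way round. Walls 5 mm thick, 38 mm high; floor 6 mm. A full-height wall along y = 0 and a 22 mm high one along x = 0 make four compartments, each 92 x 62 mm; the one at +x, +y is empty, the others hold a knob each. Origin: centre of its underside; z up.
- tote_handle (a point): Middle of the tote's bar handle, 85 mm above the tote's underside. The bar runs along the tote's x for 190 mm over the middle wall, is 14 mm thick (y) and 22 mm tall (74 to 96 mm above the underside), with free space below it down to the 38 mm wall; two end posts (24 mm wide, at x = +-97 mm) carry it. Axes as the tote's.
- tote_free (a point): Middle of the floor of the tote's empty compartment: (46, 34, 6) mm in the tote's frame. Axes as the tote's.
- loose_knob: The loose dark wooden drawer knob, standing upright on the desk beside the carton (to its left or right). 42 mm tall, 40 g; foot 28 mm across, waist 20 mm, round head 36 mm across from 23 to 38 mm above its underside. Origin: centre of its underside; z up.
- knob1: A dark wooden drawer knob like the loose one, already in the tote, standing at about (-46, 34) mm in the tote's frame. Origin: centre of its underside.
- knob2: A dark wooden drawer knob like the loose one, already in the tote, standing at about (-46, -34) mm in the tote's frame. Origin: centre of its underside.
- knob3: A dark wooden drawer knob like the loose one, already in the tote, standing at about (46, -34) mm in the tote's frame. Origin: centre of its underside.
- carton: Shallow cut-down cardboard carton, 270 x 270 mm outside, fixed to the desk; walls 4 mm thick, rim 45 mm above the desk, floor 4 mm thick, short folded flaps on two outer sides. Origin: centre of its underside.
- tape: Bystander: clear roll of packing tape lying flat on the desk beside the carton, 90 mm across, hole 72 mm, 45 mm tall. Origin: centre of its underside.
- packet: Bystander: white retail packet, 70 x 110 x 80 mm (x, y, z), standing on the desk to the side of the carton. Origin: centre of its underside.
- screwdriver: Bystander: screwdriver, about 0.2 m long, lying on the desk to the side of the carton. Its x runs from handle to tip.

How it is judged (in metres and radians):
On the way, in this order (a step that is already met when the one before it is completed fails the run):
1. the loose knob rests in the empty compartment, let go, while the tote stands in the carton (x of loose_knob in the frame of tote between 0.006 and 0.097 m and y of loose_knob in the frame of tote between 0.006 and 0.067 m and z of loose_knob in the frame of tote between 0 and 0.034 m and height (world z) of tote below 0.012 m and linear speed of loose_knob below 0.05 m/s and contact force between the fingers and loose_knob below 0.05 N), for 0.2 s.
2. the tote is held in the air for two seconds, level and steady, with all four knobs in it (height (world z) of tote between 0.105 and 0.215 m and angle between tote's own z axis and vertical below 0.12 rad and linear speed of tote below 0.03 m/s and angular speed of tote below 0.15 rad/s and contact force between the fingers and tote above 1 N and contact force between tote and carton below 0.1 N and x of knob1 in the frame of tote between -0.097 and -0.006 m and y of knob1 in the frame of tote between 0.006 and 0.067 m and z of knob1 in the frame of tote between 0 and 0.034 m and x of knob2 in the frame of tote between -0.097 and -0.006 m and y of knob2 in the frame of tote between -0.067 and -0.006 m and z of knob2 in the frame of tote between 0 and 0.034 m and x of knob3 in the frame of tote between 0.006 and 0.097 m and y of knob3 in the frame of tote between -0.067 and -0.006 m and z of knob3 in the frame of tote between 0 and 0.034 m and x of loose_knob in the frame of tote between 0.006 and 0.097 m and y of loose_knob in the frame of tote between 0.006 and 0.067 m and z of loose_knob in the frame of tote between 0 and 0.034 m), for 2 s.
At the end, for the whole second after the job is handed in: The gripper holds the tote, underside 105 to 215 mm above the desk (60 to 170 mm above the rim), clear of the carton, tilt below 0.12 rad, slower than 0.03 m/s and 0.15 rad/s; each of the four knobs is in its own compartment, the loose one in the one that was empty (all of step 2); the arm keeps its last pose, push and grip.
It fails at once if the tote is tipped by more than 0.35 rad (angle between tote's own z axis and vertical above 0.35 rad).
It fails at once if the loose knob is dropped from a height (falls free faster than 1.3 m/s, some 85 mm) (linear speed of loose_knob above 1.3 m/s and contact force between the fingers and loose_knob below 0.01 N).
It fails at once if the tape roll is moved by more than 30 mm (distance of tape from where it was at the start of the episode above 0.03 m).
It fails at once if the white packet is moved by more than 30 mm (distance of packet from where it was at the start of the episode above 0.03 m).
It fails at once if the screwdriver is moved by more than 30 mm (distance of screwdriver from where it was at the start of the episode above 0.03 m).
It also fails if it takes over 64 s, if anything falls off the work surface, if the arm or the gripper's body presses on something with over 40 N, if the wrist force passes 120 N, or if a joint passes its speed limit or range.

## Working session

There is one attempt and no reset: what is moved stays moved. The work goes in short steps, Python scripts to look and compute and a shell command to move; the robot and the scene stay as the last step left them, time stands still between calls to the robot, and variables do not carry over. Pictures are saved under pics/ and viewed, about 8 in all and at most 12, crops included, and the job is handed in when it is done.

```bash
mkdir -p pics
cat > h.py <<'E'
import cv2, numpy as np
from rig import env
from scipy.spatial.transform import Rotation as R
def snap(name,fn,crop=None,scale=1):
    s=env.get_state(); c=env.read_camera(name); f=c["frame"]
    cv2.imwrite(fn.replace('.png','_full.png'),f)
    if crop: x0,y0,x1,y1=crop; f=f[y0:y1,x0:x1]
    if scale!=1: f=cv2.resize(f,None,fx=scale,fy=scale,interpolation=cv2.INTER_CUBIC)
    cv2.imwrite(fn,f); c.pop("frame"); c["state"]=s
    import pickle; pickle.dump(c,open(fn+'.pkl','wb')); return c
def campose(c):
    if "hand_eye" in c:
        T=np.eye(4); T[:3,:3]=tool(c["state"]); T[:3,3]=c["state"]["tool_pos"]
        T=T@np.array(c["hand_eye"]); return T[:3,:3],T[:3,3]
    r=np.array(c["rotation"],float)
    if r.shape!=(3,3): r=R.from_euler('xyz',r,degrees=True).as_matrix()
    return r,np.array(c["xyz"])
def tool(s): 
    r=np.array(s["tcp_rot"],float)
    return r if r.shape==(3,3) else R.from_euler('xyz',r,degrees=True).as_matrix()
def pix(c,u,v,z):
    d=np.array([(u-c["cx"])/c["fx"],(v-c["cy"])/c["fy"]]); x=d.copy()
    for _ in range(20): x=d/(1+c["k1"]*(x@x))
    Rm,p=campose(c); w=Rm@np.array([*x,1]); return p+w*(z-p[2])/w[2]
def load(fn):
    import pickle; return pickle.load(open(fn+'.pkl','rb'))
def proj(c,P):
    Rm,p=campose(c); q=Rm.T@(np.array(P)-p); x=q[:2]/q[2]; x=x*(1+c["k1"]*(x@x))
    return x*[c["fx"],c["fy"]]+[c["cx"],c["cy"]]
def shift(P):
    "tool-axes shift from present pose to world P"
    s=env.get_state(); return tool(s).T@(np.array(P)-s["tool_pos"])
E
python3 -c "
from h import *
c=snap('top','pics/top.png'); print(c)
d=snap('scene','pics/scene.png')"
```

```text
{'fx': 447.6983478136418, 'fy': 447.6983478136418, 'cx': 315.4538635739236, 'cy': 193.8740046540933, 'k1': -0.019822991572863238, 'xyz': array([ 0.46155756, -0.02895027,  1.1190986 ]), 'rotation': array([-175.06522675,    0.45785204,  -91.00562646]), 'state': {'t': 0.0, 'joint_positions': array([-7.44891847e+01,  2.05972942e+01,  8.65957729e+01,  2.39544084e-03,
        7.29096921e+01, -6.59329145e+00]), 'dq': array([-0.00439132,  0.02027717, -0.11711283,  0.0466544 , -0.00748742,
       -0.06088257]), 'joint_torque': array([ 1.41439727e-03, -5.15371048e+01, -2.70726621e+01,  6.76883385e-02,
        3.53078486e-02, -1.28908350e-04]), 'tool_pos': array([ 0.2256162 , -0.55524594,  0.22183761]), 'tcp_rot': array([-1.79898183e+02, -1.40721465e-02,  2.21033883e+01]), 'wrist_force': array([ 0.05647783,  0.01124445, -0.23020617]), 'ft_torque': array([-0.01441088,  0.00440166, -0.02310518]), 'opening': 0.08741725674980176}}
```

View pics/top.png

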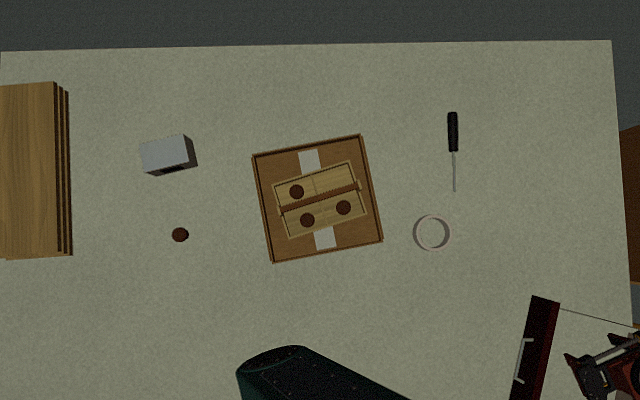

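View pics/scene.png

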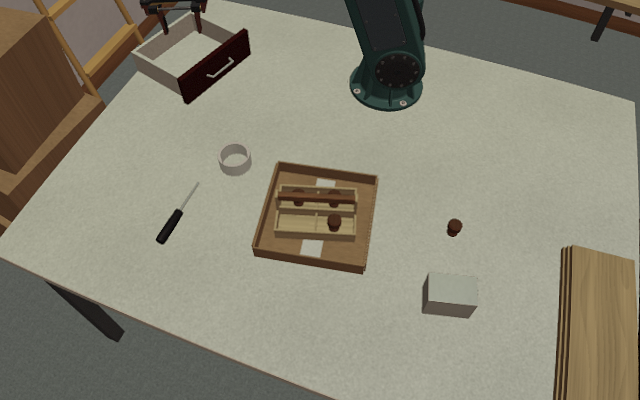

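The top view shows the loose knob at (180,234), left of the carton. The tote bar runs from (280,210) to (360,185), and the empty compartment is at the upper right, around (333,178). The packet is at (167,155), the tape at (432,232) and the screwdriver at (453,150).

Run:
```python
from h import *
c=load('pics/top.png')
print('knob',pix(c,180,234,.035))
for n,u,v in [('barL',280,211),('barR',360,186)]: print(n,pix(c,u,v,.09))
P=[pix(c,u,v,.09) for u,v in [(280,211),(360,186)]]
m=(P[0]+P[1])/2; d=P[1]-P[0]; print('mid',m,'yaw',np.degrees(np.arctan2(d[1],d[0])),np.linalg.norm(d))
for n,u,v in [('c',272,176),('c',351,160),('c',368,220),('c',289,240)]: print(n,pix(c,u,v,.042))
print('packet',pix(c,183,134,.08),pix(c,190,165,.08),pix(c,148,175,.08))
s=env.get_state();print(tool(s)); f=cv2.imread('pics/top_full.png')[140:260,240:390]
cv2.imwrite('pics/crop.png',cv2.resize(f,None,fx=5,fy=5,interpolation=cv2.INTER_CUBIC))
```

```text
knob [0.46373424 0.30787588 0.035     ]
barL [0.51247778 0.05999252 0.09      ]
barR [ 0.56691763 -0.12546867  0.09      ]
mid [ 0.53969771 -0.03273808  0.09      ] yaw -73.64104802542946 0.19328618442582893
c [0.60012938 0.08265013 0.042     ]
c [ 0.63572053 -0.10978454  0.042     ]
c [ 0.48943282 -0.14703578  0.042     ]
c [0.44496819 0.04332848 0.042     ]
packet [0.69939428 0.28883789 0.08      ] [0.62494409 0.27160147 0.08      ] [0.6031429  0.37078554 0.08      ]
[[ 9.26505775e-01  3.76280266e-01 -4.57774693e-04]
 [ 3.76280504e-01 -9.26504426e-01  1.59106321e-03]
 [ 1.74555409e-04 -1.64638094e-03 -9.99998629e-01]]
```

View pics/crop.png

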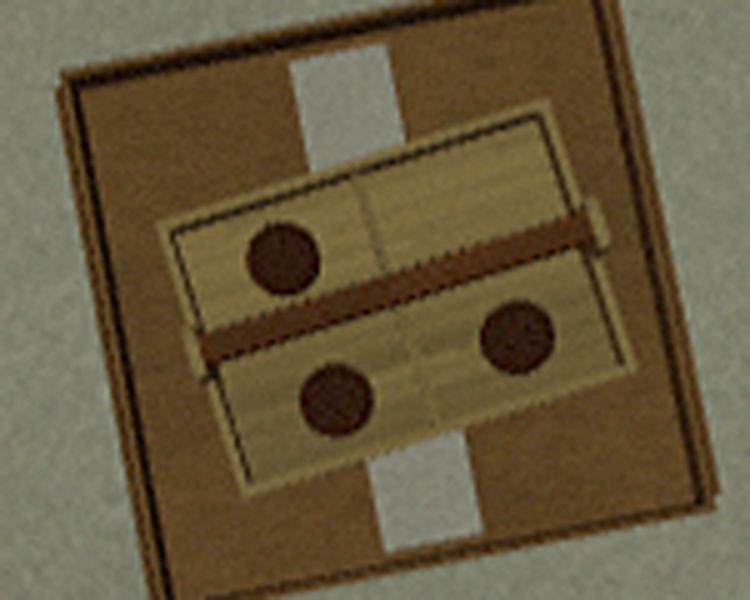

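Run:
```python
from h import *
np.set_printoptions(precision=4,suppress=True)
c=load('pics/top.png')
g=lambda u,v,z: pix(c,240+u/5,140+v/5,z)
K=[g(158,222,.042),g(548,98,.042),g(635,370,.042),g(248,495,.042)]
print('centre',sum(K)/4); 
for a,b in ((0,1),(3,2),(1,2),(0,3)):
    d=K[b]-K[a]; print(np.linalg.norm(d),np.degrees(np.arctan2(d[1],d[0])))
A,B=g(202,348,.1),g(592,228,.1); d=B-A; print((A+B)/2,np.linalg.norm(d),np.degrees(np.arctan2(d[1],d[0])))
print(shift([.44,-.05,.3]))
w=env.read_camera('wrist'); print(w['hand_eye'],w['fx'])
```

```text
centre [ 0.5419 -0.0314  0.042 ]
0.19860208564499846 -73.28869713445596
0.19525628617682877 -73.16458578724169
0.13838518885229478 -163.79526410800133
0.13881896597034463 -162.41251481995891
[ 0.541  -0.0314  0.1   ] 0.1863976631064194 -73.89049471705627
[ 0.3888 -0.3876 -0.0774]
[[-0.0004 -0.9586 -0.2848  0.0778]
 [ 1.     -0.0005  0.0004 -0.0004]
 [-0.0005 -0.2848  0.9586 -0.1616]
 [ 0.      0.      0.      1.    ]] 316.782250589592
```

```bash
python3 -m crank '[[[0,0,0,0.39,-0.39,-0.08,0.0878],[0,0,0,0.39,-0.39,-0.08,0.0878],[0,0,0,0.39,-0.39,-0.08,0.0878],[0,0,0,0.39,-0.39,-0.08,0.0878],[0,0,0,0.39,-0.39,-0.08,0.0878],[0,0,0,0.39,-0.39,-0.08,0.0878],[0,0,0,0.39,-0.39,-0.08,0.0878],[0,0,0,0.39,-0.39,-0.08,0.0878],[0,0,0,0.39,-0.39,-0.08,0.0878],[0,0,0,0.39,-0.39,-0.08,0.0878]]]'
python3 - <<'E'
from h import *
np.set_printoptions(precision=4,suppress=True)
snap('wrist','pics/w1.png')
print(shift([.464,.308,.16]))
E
```

```text
t: 1.4
tool_pos: [0.4415, -0.0445, 0.3032]
tcp_rot: [-180.0, -0.1, 22.5]
wrist_force: [-0.6, -0.7, 0.2]
opening: 0.0881
[ 0.1565 -0.3189  0.1426]
```

View pics/w1.png

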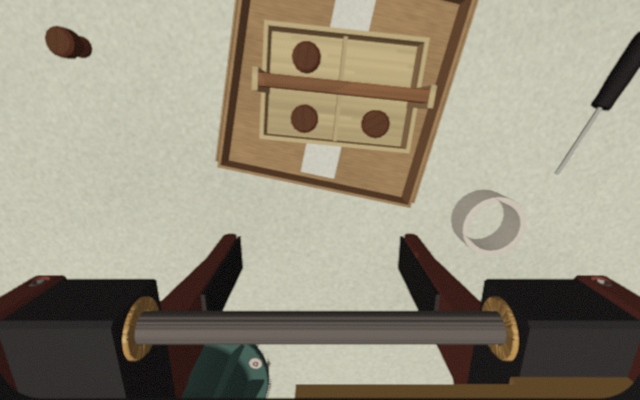

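The wrist view shows tote corners at (263,21), (429,40), (410,153) and (262,139), bar ends at (258,79) and (433,96), and the knob head at about (61,41).

```bash
python3 - <<'E'
from h import *
np.set_printoptions(precision=4,suppress=True)
c=load('pics/w1.png')
K=[pix(c,u,v,.042) for u,v in ((263,21),(429,40),(410,153),(262,139))]
print(sum(K)/4)
for a,b in ((0,1),(3,2),(1,2),(0,3)):
    d=K[b]-K[a]; print(np.linalg.norm(d),np.degrees(np.arctan2(d[1],d[0])))
print('knob',pix(c,61,41,.035))
E
python3 -m crank '[[[0,0,0,0.1565,-0.319,0.14,0.0878],[0,0,0,0.1565,-0.319,0.14,0.0878],[0,0,0,0.1565,-0.319,0.14,0.0878],[0,0,0,0.1565,-0.319,0.14,0.0878],[0,0,0,0.1565,-0.319,0.14,0.0878],[0,0,0,0.1565,-0.319,0.14,0.0878],[0,0,0,0.1565,-0.319,0.14,0.0878],[0,0,0,0.1565,-0.319,0.14,0.0878]]]'
python3 - <<'E'
from h import *
snap('wrist','pics/w2.png')
E
```

```text
[ 0.5409 -0.0324  0.042 ]
0.2008538752182982 -73.42686022232476
0.19717696392645753 -72.91829123357094
0.13700105045061886 -162.54741319269644
0.13885573400130802 -161.03809996311256
knob [0.463  0.3089 0.035 ]
t: 2.45
tool_pos: [0.4654, 0.305, 0.1621]
tcp_rot: [179.9, 0.1, 22.1]
wrist_force: [0.3, -0.2, 0.5]
opening: 0.0875
```

View pics/w2.png

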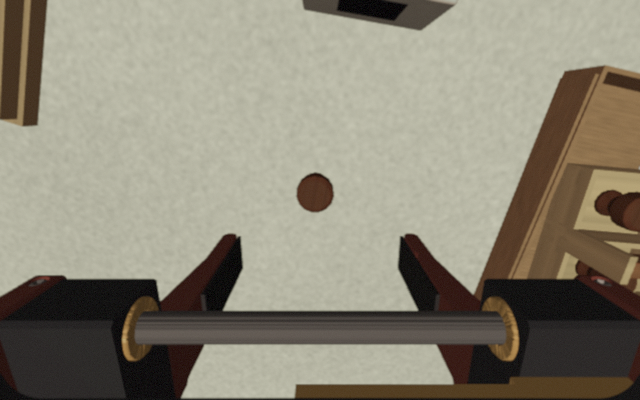

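The knob is centred between the fingers, with its head at (315,192).

Run:
```python
from h import *
np.set_printoptions(precision=4,suppress=True)
c=load('pics/w2.png')
k=pix(c,315,192,.033); print(k); k[2]=.015; print(shift(k))
```

```text
[0.4632 0.3093 0.033 ]
[-0.0004 -0.0053  0.1477]
```

```bash
python3 -m crank '[[[0,0,0,0,-0.005,0.05,0.0878],[0,0,0,0,-0.005,0.1,0.0878],[0,0,0,0,-0.005,0.13,0.0878],[0,0,0,0,-0.005,0.147,0.0878],[0,0,0,0,-0.005,0.147,0.0878],[0,0,0,0,-0.005,0.147,0.0],[0,0,0,0,-0.005,0.147,0.0],[0,0,0,0,-0.005,0.147,0.0],[0,0,0,0,-0.005,0.147,0.0],[0,0,0,0,-0.005,0.147,0.0]]]'; python3 -m crank '[[[0,0,0,0,0,0,0],[0,0,0,0,0,0,0],[0,0,0,0,0,0,0],[0,0,0,0,0,0,0],[0,0,0,0,0,-0.05,0],[0,0,0,0,0,-0.1,0],[0,0,0,0,0,-0.15,0],[0,0,0,0,0,-0.18,0],[0,0,0,0,0,-0.18,0]]]'
python3 - <<'E'
from h import *
np.set_printoptions(precision=4,suppress=True)
T=np.array([.541,-.032,.004]); Y=R.from_euler('z',-73.2,degrees=True)
p=T+Y.apply([.046,.041,.006]); print('target',p,'shift(z .2)',shift([p[0],p[1],.2]))
t=tool(env.get_state()); print('turn', -(-73.2-np.degrees(np.arctan2(t[1,1],t[0,1]))))
E
```

```text
t: 3.75
tool_pos: [0.4634, 0.3114, 0.0158]
tcp_rot: [-180.0, -0.0, 22.1]
wrist_force: [0.3, -0.5, 0.0]
opening: 0.0411
t: 4.88
tool_pos: [0.465, 0.3122, 0.198]
tcp_rot: [-180.0, -0.3, 22.1]
wrist_force: [-0.4, 0.6, -0.3]
opening: 0.035
target [ 0.5935 -0.0642  0.01  ] shift(z .2) [-0.0225  0.3971 -0.0023]
turn 5.309747314399345
```

```bash
python3 -m crank '[[[0,0,5.3,-0.022,0.397,0,0],[0,0,5.3,-0.022,0.397,0,0],[0,0,5.3,-0.022,0.397,0,0],[0,0,5.3,-0.022,0.397,0,0],[0,0,5.3,-0.022,0.397,0,0],[0,0,5.3,-0.022,0.397,0,0],[0,0,5.3,-0.022,0.397,0,0],[0,0,5.3,-0.022,0.397,0,0],[0,0,5.3,-0.022,0.397,0,0],[0,0,5.3,-0.022,0.397,0,0]]]'
python3 - <<'E'
from h import *
np.set_printoptions(precision=4,suppress=True)
snap('wrist','pics/w3.png'); print(shift([.5935,-.0642,.027]))
t=tool(env.get_state()); print('turn', -(-73.2-np.degrees(np.arctan2(t[1,1],t[0,1]))))
E
```

```text
t: 6.12
tool_pos: [0.5917, -0.0629, 0.1954]
tcp_rot: [-179.9, 0.0, 16.9]
wrist_force: [-0.1, -0.1, -0.7]
opening: 0.0347
[0.0013 0.0016 0.1686]
turn 0.11778377788823491
```

View pics/w3.png

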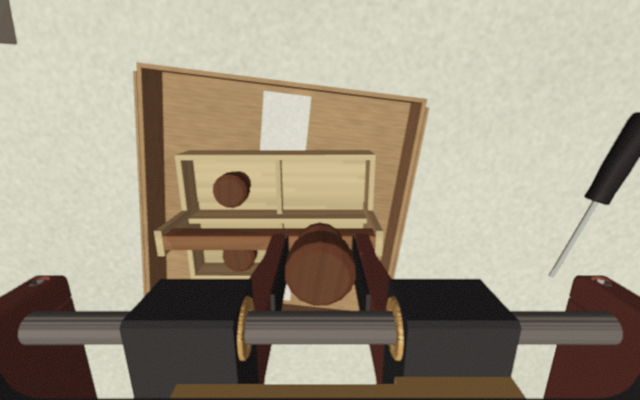

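The held knob's head is at (320,275). The tote's far wall runs from (176,155) to (375,153), which matches the estimated pose. I'll check that numerically.

Run:
```python
from h import *
np.set_printoptions(precision=4,suppress=True)
c=load('pics/w3.png'); Y=R.from_euler('z',-73.2,degrees=True); T=np.array([.541,-.032,.004])
for u,v in ((176,155),(375,153)): print(Y.inv().apply(pix(c,u,v,.042)-T))
```

```text
[-0.0993  0.0705  0.038 ]
[0.0985 0.0729 0.038 ]
```

```bash
python3 -m crank '[[[0,0,0,0.001,0.001,0.04,0],[0,0,0,0.001,0.001,0.08,0],[0,0,0,0.001,0.001,0.11,0],[0,0,0,0.001,0.001,0.13,0],[0,0,0,0.001,0.001,0.145,0],[0,0,0,0.001,0.001,0.155,0],[0,0,0,0.001,0.001,0.162,0],[0,0,0,0.001,0.001,0.166,0],[0,0,0,0.001,0.001,0.166,0],[0,0,0,0.001,0.001,0.166,0]]]'
```

```text
t: 7.42
tool_pos: [0.594, -0.0656, 0.0301]
tcp_rot: [180.0, -0.0, 16.8]
wrist_force: [-0.7, 0.1, -0.5]
opening: 0.0351
```

```bash
python3 -m crank '[[[0,0,0,0,0,0.001,0],[0,0,0,0,0,0.002,0],[0,0,0,0,0,0.003,0],[0,0,0,0,0,0.003,0],[0,0,0,0,0,0.003,0]]]'; python3 -m crank '[[[0,0,0,0,0,0,0.052],[0,0,0,0,0,0,0.052],[0,0,0,0,0,0,0.052],[0,0,0,0,0,0,0.052],[0,0,0,0,0,0,0.052]]]'
```

```text
t: 8.05
tool_pos: [0.5936, -0.0654, 0.0266]
tcp_rot: [-180.0, 0.0, 16.8]
wrist_force: [0.2, -0.1, -0.6]
opening: 0.035
t: 8.68
tool_pos: [0.5937, -0.0654, 0.0267]
tcp_rot: [-180.0, 0.0, 16.8]
wrist_force: [0.2, 0.7, -0.1]
opening: 0.0516
```

```bash
python3 -m crank '[[[0,0,0,0,0,-0.02,0.052],[0,0,0,0,0,-0.05,0.052],[0,0,0,0,0,-0.1,0.0878],[0,0,0,0,0,-0.15,0.0878],[0,0,0,0,0,-0.2,0.0878],[0,0,0,0,0,-0.2,0.0878]]]'
python3 - <<'E'
from h import *
np.set_printoptions(precision=4,suppress=True)
print(shift([.541,-.032,.226]),env.get_state()['joint_positions'])
E
```

```text
t: 9.43
tool_pos: [0.5966, -0.0661, 0.2314]
tcp_rot: [179.8, -0.5, 16.8]
wrist_force: [0.9, 0.0, -0.9]
opening: 0.0869
[-0.0434 -0.0487  0.0048] [-12.9163  19.8671  86.3037   0.0082  73.3129  60.2726]
```

```bash
python3 -m crank '[[[0,0,-90,-0.043,-0.049,0,0.0878],[0,0,-90,-0.043,-0.049,0,0.0878],[0,0,-90,-0.043,-0.049,0,0.0878],[0,0,-90,-0.043,-0.049,0,0.0878],[0,0,-90,-0.043,-0.049,0,0.0878],[0,0,-90,-0.043,-0.049,0,0.0878],[0,0,-90,-0.043,-0.049,0,0.0878],[0,0,-90,-0.043,-0.049,0,0.0878],[0,0,-90,-0.043,-0.049,0,0.0878],[0,0,-90,-0.043,-0.049,0,0.0878]]]'
python3 - <<'E'
from h import *
np.set_printoptions(precision=4,suppress=True)
c=snap('wrist','pics/w4.png')
print(shift([.541,-.032,.07]),c['state']['tcp_rot'])
E
```

```text
t: 10.68
tool_pos: [0.5375, -0.0309, 0.2255]
tcp_rot: [-179.9, -0.1, 106.8]
wrist_force: [-0.6, 0.4, 0.8]
opening: 0.0878
[-0.0022  0.0031  0.1557] [-179.8934   -0.0618  106.759 ]
```

View pics/w4.png

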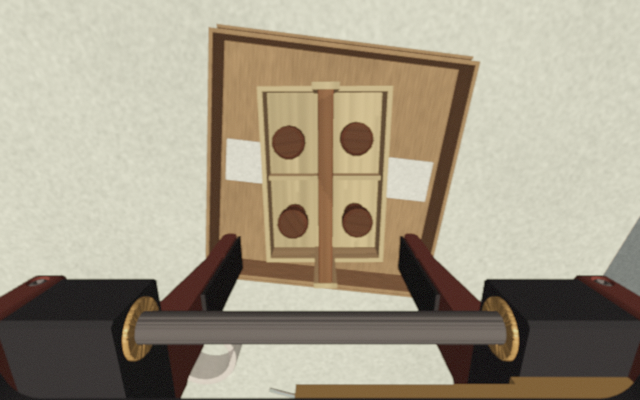

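All four knobs stand in their compartments; the loose one is at (357,220). The bar runs along column ~324, about 3 mm off the finger centre, which agrees with the computed shift.

```bash
python3 -m crank '[[[0,0,0,-0.001,0.003,0.04,0.0878],[0,0,0,-0.001,0.003,0.08,0.0878],[0,0,0,-0.001,0.003,0.11,0.0878],[0,0,0,-0.001,0.003,0.135,0.0878],[0,0,0,-0.001,0.003,0.15,0.0878],[0,0,0,-0.001,0.003,0.157,0.0878],[0,0,0,-0.001,0.003,0.157,0.0878]]]'; python3 -m crank '[[[0,0,0,0,0,0,0.03],[0,0,0,0,0,0,0.03],[0,0,0,0,0,0,0.03],[0,0,0,0,0,0,0.03],[0,0,0,0,0,0,0],[0,0,0,0,0,0,0],[0,0,0,0,0,0,0],[0,0,0,0,0,0,0],[0,0,0,0,0,0,0],[0,0,0,0,0,0,0]]]'
```

```text
t: 11.6
tool_pos: [0.5416, -0.0311, 0.0697]
tcp_rot: [180.0, -0.0, 106.8]
wrist_force: [0.4, -0.3, 0.5]
opening: 0.0876
t: 12.85
tool_pos: [0.5419, -0.031, 0.0697]
tcp_rot: [180.0, 0.0, 106.8]
wrist_force: [1.7, 1.3, -0.5]
opening: 0.0138
```

Gripped at 14 mm. Next is a slow lift of about 0.145 m.

```bash
python3 -m crank '[[[0,0,0,0,0,-0.002,0],[0,0,0,0,0,-0.006,0],[0,0,0,0,0,-0.012,0],[0,0,0,0,0,-0.02,0],[0,0,0,0,0,-0.028,0],[0,0,0,0,0,-0.036,0],[0,0,0,0,0,-0.044,0],[0,0,0,0,0,-0.052,0],[0,0,0,0,0,-0.06,0],[0,0,0,0,0,-0.068,0]]]'; python3 -m crank '[[[0,0,0,0,0,-0.008,0],[0,0,0,0,0,-0.016,0],[0,0,0,0,0,-0.026,0],[0,0,0,0,0,-0.036,0],[0,0,0,0,0,-0.046,0],[0,0,0,0,0,-0.056,0],[0,0,0,0,0,-0.064,0],[0,0,0,0,0,-0.07,0],[0,0,0,0,0,-0.074,0],[0,0,0,0,0,-0.075,0]]]'; python3 -m crank '[[[0,0,0,0,0,0,0],[0,0,0,0,0,0,0],[0,0,0,0,0,0,0],[0,0,0,0,0,0,0],[0,0,0,0,0,0,0],[0,0,0,0,0,0,0],[0,0,0,0,0,0,0],[0,0,0,0,0,0,0],[0,0,0,0,0,0,0],[0,0,0,0,0,0,0]]]'; python3 -m crank '[[[0,0,0,0,0,0,0],[0,0,0,0,0,0,0],[0,0,0,0,0,0,0],[0,0,0,0,0,0,0],[0,0,0,0,0,0,0],[0,0,0,0,0,0,0],[0,0,0,0,0,0,0],[0,0,0,0,0,0,0],[0,0,0,0,0,0,0],[0,0,0,0,0,0,0]]]'
python3 - <<'E'
from h import *
snap('wrist','pics/w5.png'); snap('scene','pics/s5.png',(200,80,440,280),3)
E
```

```text
t: 14.1
tool_pos: [0.5414, -0.0311, 0.1382]
tcp_rot: [-180.0, -0.0, 106.8]
wrist_force: [0.3, 0.7, -5.3]
opening: 0.0133
t: 15.35
tool_pos: [0.5415, -0.0311, 0.2128]
tcp_rot: [180.0, -0.0, 106.8]
wrist_force: [0.7, -0.4, -5.3]
opening: 0.0138
t: 16.6
tool_pos: [0.5415, -0.0311, 0.2127]
tcp_rot: [180.0, -0.0, 106.8]
wrist_force: [1.2, 0.7, -5.3]
opening: 0.014
t: 17.85
tool_pos: [0.5415, -0.0311, 0.2127]
tcp_rot: [180.0, -0.0, 106.8]
wrist_force: [0.2, -0.3, -5.3]
opening: 0.0143
```

View pics/w5.png

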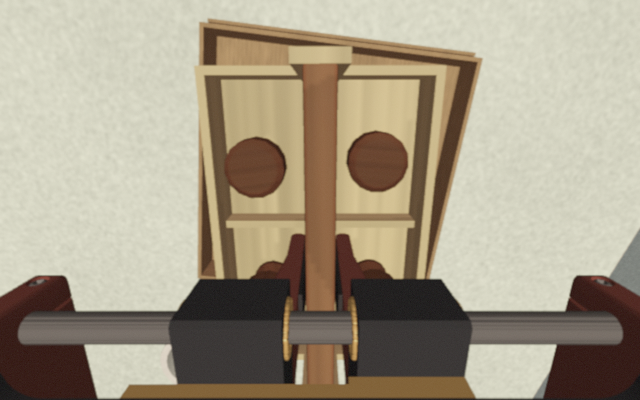

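View pics/s5.png

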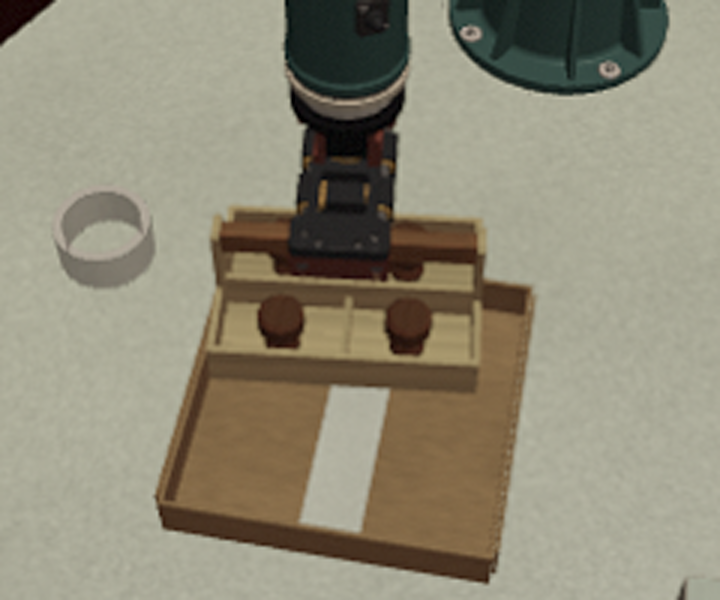

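The tote hangs level and clear of the carton, and all the knobs stand in it. A bit more hold for margin, then I'll hand in.

```bash
python3 -m crank '[[[0,0,0,0,0,0,0],[0,0,0,0,0,0,0],[0,0,0,0,0,0,0],[0,0,0,0,0,0,0],[0,0,0,0,0,0,0],[0,0,0,0,0,0,0],[0,0,0,0,0,0,0],[0,0,0,0,0,0,0]]]'; python3 -c "
from rig import env
print(env.finish_job())"
```

```text
t: 18.95
tool_pos: [0.5415, -0.0311, 0.2127]
tcp_rot: [180.0, -0.0, 106.8]
wrist_force: [0.4, -0.5, -5.5]
opening: 0.0138
the job is handed in; nothing more can be done
None
```

The loose knob is in the tote's empty compartment. I then gripped the tote by its bar, raised it about 143 mm straight up, held it for about 3.6 s and handed it in at t ≈ 19 s. The tool gives no verdict, so I can't confirm the result.

- **Height:** the tote's underside should be about 147 mm above the desk, roughly 10 cm above the carton's rim. This is worked out from the tool height, not measured directly.
- **Steadiness and grip:** during the hold the tool stayed at z = 0.2127 m with no tilt. The steady load was 5.3–5.5 N and the finger opening about 14 mm, which matches the tote with four knobs hanging from its bar.
- **Knobs:** the wrist picture before the lift showed all four upright, each in its own compartment. In the pictures taken during the hold, the two knobs on the +y side, including the one I placed, and the two on the -x side are clear to see. The fourth is partly hidden by the gripper.
- **Tape, packet and screwdriver:** the arm's path stayed clear of them and the force readings showed no contact. The final pictures show only the tape in full, so I didn't check the packet and screwdriver positions at the end.

No check failed or disagreed.

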